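# Feel out the soft spring mount and push its tag down

## Task

Three spring mounts for a machine are bolted in a row on the steel plate, and one has a weak spring. Going from the left end of the row to the right (as seen from the robot), press each mount's round pad well down, past half its travel, for a moment and let it come back up, one at a time, to find the softest; then push the softest mount's tag all the way down and move clear. Leave the other two tags as they are, do not pull any tag up, and leave the level, tin and collar alone.

Things in the scene. Friction and masses are not known exactly. Their poses are not given: they have to be found in the camera images.
- plate: flat steel plate, 270 (its x) x 500 (its y) x 10 mm thick, fixed on the bench; origin at the centre of its underside, x away from the robot (it is turned at most 12 degrees). Three seats lie on it in a row along its y, about 150 mm apart: left, middle and right as the robot sees them (left is +y).
- seat_left: the left seat: dark steel plate 140 (x) x 100 (y) x 6 mm fixed on the big plate; origin at the centre of its underside, axes parallel to the big plate's. One of three spring mounts, which look the same, is bolted on top of it; which mount is on which seat differs each time. A mount has a grey base 130 (x) x 80 (y) x 12 mm, and on it a round sprung pad over a coil spring (near side, towards -x) and an upright T-shaped push-down tag (far side, towards +x), 65 mm apart.
- left_pad (a point): fixed point on the left seat where the centre of the flat top of its mount's pad is when the pad is up: 25 mm from the seat's origin towards its -x, 68 mm above it. The pad is a steel disc with a black rubber face, 52 mm across, 20 mm tall, and moves straight down by up to 12 mm (the point does not move).
- left_tag (a point): fixed point on the left seat where the centre of the flat top of its mount's tag is at the start, when the tag is up: 40 mm from the seat's origin towards its +x, 62 mm above it. The tag's aluminium top is 18 (x) x 30 (y) mm and moves straight down by 16 mm, into a dark block 16 x 34 mm (the point does not move).
- seat_middle: the middle seat: dark steel plate 140 (x) x 100 (y) x 6 mm fixed on the big plate; origin at the centre of its underside, axes parallel to the big plate's. One of three spring mounts, which look the same, is bolted on top of it; which mount is on which seat differs each time. A mount has a grey base 130 (x) x 80 (y) x 12 mm, and on it a round sprung pad over a coil spring (near side, towards -x) and an upright T-shaped push-down tag (far side, towards +x), 65 mm apart.
- middle_pad (a point): fixed point on the middle seat where the centre of the flat top of its mount's pad is when the pad is up: 25 mm from the seat's origin towards its -x, 68 mm above it. The pad is a steel disc with a black rubber face, 52 mm across, 20 mm tall, and moves straight down by up to 12 mm (the point does not move).
- middle_tag (a point): fixed point on the middle seat where the centre of the flat top of its mount's tag is at the start, when the tag is up: 40 mm from the seat's origin towards its +x, 62 mm above it. The tag's aluminium top is 18 (x) x 30 (y) mm and moves straight down by 16 mm, into a dark block 16 x 34 mm (the point does not move).
- seat_right: the right seat: dark steel plate 140 (x) x 100 (y) x 6 mm fixed on the big plate; origin at the centre of its underside, axes parallel to the big plate's. One of three spring mounts, which look the same, is bolted on top of it; which mount is on which seat differs each time. A mount has a grey base 130 (x) x 80 (y) x 12 mm, and on it a round sprung pad over a coil spring (near side, towards -x) and an upright T-shaped push-down tag (far side, towards +x), 65 mm apart.
- right_pad (a point): fixed point on the right seat where the centre of the flat top of its mount's pad is when the pad is up: 25 mm from the seat's origin towards its -x, 68 mm above it. The pad is a steel disc with a black rubber face, 52 mm across, 20 mm tall, and moves straight down by up to 12 mm (the point does not move).
- right_tag (a point): fixed point on the right seat where the centre of the flat top of its mount's tag is at the start, when the tag is up: 40 mm from the seat's origin towards its +x, 62 mm above it. The tag's aluminium top is 18 (x) x 30 (y) mm and moves straight down by 16 mm, into a dark block 16 x 34 mm (the point does not move).
- pad_a (a joint): how far the pad of mount A is pressed down, m: 0 up, 0.012 at its lower stop. It springs back. Which seat mount A is on is not told. The springs of the three mounts differ clearly: 6 mm down takes about 4 N on the softest, nearly twice that on the next and nearly three times that on the stiffest; the stiffest takes some 21 N fully down.
- tag_a (a joint): how far the tag of mount A is pushed down, m: 0 at the start, 0.016 fully down (it could also be pulled up by 8 mm, to -0.008). It slides stiffly, about 3 N, and stays where it is left.
- pad_b (a joint): how far the pad of mount B is pressed down, m: 0 up, 0.012 at its lower stop. It springs back. Which seat mount B is on is not told. The springs of the three mounts differ clearly: 6 mm down takes about 4 N on the softest, nearly twice that on the next and nearly three times that on the stiffest; the stiffest takes some 21 N fully down.
- tag_b (a joint): how far the tag of mount B is pushed down, m: 0 at the start, 0.016 fully down (it could also be pulled up by 8 mm, to -0.008). It slides stiffly, about 3 N, and stays where it is left.
- pad_c (a joint): how far the pad of mount C is pressed down, m: 0 up, 0.012 at its lower stop. It springs back. Which seat mount C is on is not told. The springs of the three mounts differ clearly: 6 mm down takes about 4 N on the softest, nearly twice that on the next and nearly three times that on the stiffest; the stiffest takes some 21 N fully down.
- tag_c (a joint): how far the tag of mount C is pushed down, m: 0 at the start, 0.016 fully down (it could also be pulled up by 8 mm, to -0.008). It slides stiffly, about 3 N, and stays where it is left.
- level: yellow spirit level, 240 x 55 x 22 mm, lying loose on the bench to the left of the plate; leave it alone. Origin at the centre of its underside, its length along its y.
- tin: round steel tin, 64 mm across, 75 mm tall, standing loose on the bench to the right of the plate; leave it alone. Origin at the centre of its underside.
- collar: loose steel collar, 36 mm across, 14 mm tall, lying on the near edge of the plate; leave it alone. Origin at the centre of its underside.

How it is judged:
By the outcome, as a careful person would: the job done as asked, in the order asked, and still so for the second after the job is handed in, with the robot touching nothing.
It also fails if it takes over 48 s, if anything falls off the work surface, if the arm or the gripper's body presses on something with over 40 N, if the wrist force passes 120 N, or if a joint passes its speed limit or range.

## Robot

A 6-joint arm with a two-finger parallel gripper is mounted at the origin on the work surface. World frame = base frame: x ahead of the robot, y to its left, z up, the work surface at z = 0. Lengths are in m, angles in rad, forces in N, time in s.
With the tool pointing down it reaches from about 0.25 to 0.8 m from the base axis. Payload 3.9 kg.
Tool frame: the origin (TCP) lies on the centre line of the jaws, within the pads' length; the fingertips stand 19 mm ahead of it and the grasp point (between the pads) is the TCP; y points along the fingers, x is the direction in which the jaws open and shut, and the axes are right-handed (so a half turn about y gives the same grasp; the last joint's range is limited). The gripper opens to 85 mm and grips with 20 to 120 N. Pads are 22 mm wide; open, the fingers measure 114 mm over their backs; the gripper's body (76 mm by 85 mm) begins 54 mm behind the grasp point. The pads swing forward as they close: fully open they stand 13 mm farther back than shut.
Start: joints at [-1.246, 0.26, -0.138, 1.173, 0, 1.571], TCP at [0.168, -0.498, 0.25] pointing down, gripper open.
Joint ranges: [-2.78, 2.78], [-0.83, 1.72], [-1.28, 1.37], [-1.9, 2.12], [-1.57, 1.48], [-3.14, 3.14]. Speed limits (rad/s): [2.57, 2.57, 3.14, 3.14, 3.14, 3.14].

## Interface

Orientations are given as [roll, pitch, yaw] about the fixed x, y, z axes, in that order (R = Rz(yaw) Ry(pitch) Rx(roll)).
In Python, from rig import arm, optics, workorder gives the robot as it stands.
- The arm moves only by the tool drive_tool, never from a script. Its argument "increments" is a list of rows, each a list of 7 numbers: the shift along the tool's x, y, z in cm, then the turn, a rotation vector about the tool's x, y, z in degrees, then the closure, from 0 (fully open) to 1 (shut). A call has 1 to 20 rows; each row is the pose to reach, as a shift and turn from the pose commanded when the call began, along the tool's axes at that moment; what a row does not reach only later rows make up. A row lasts 1/12 s, in which the tool goes at most 41.7 mm and 7.16 degrees, less where a joint would pass 70% of its speed; a pose out of reach is approached as far as the arm can. A call with a gripper value outside its range is refused whole. The fingers move at their own pace and stop on an object; "squeeze" is the grip in N (left out, the last holds). Time passes only in rows, so rows that repeat a pose let the fingers close. It gives the time, the measured TCP pose, the force and the opening at its end, in the units of the state.
- arm.get_state(): the state, without advancing time (a new reading comes with each control period).
- optics.read_camera(name): name is "scene" or "side" or "wrist"; returns (picture, depth): 400x640x3 uint8, red, green, blue; 400x640 float32, m along the optical axis (not along the pixel's ray), 0 where there is no reading.
- optics.camera_info(name): a dict with "intrinsics" (3x3 intrinsics, pixels), "rvec" (rotation vector, rad) and "tvec" (3), from world to camera coordinates, as OpenCV has them. Camera axes: x right, y down, z forward; pixel columns grow to the right and rows downward; lengths in m; the calibration is good to about 2 mm. A picture is of the moment at which its call begins: read the wrist's pose just before it. camera_info takes no time and is no camera call; for the wrist camera it gives the pose at the moment of the call.
- workorder.close_job(): hands the job in, once; it reports no verdict.
The state is a dict: "time_s": time; "qpos": joint angles; "joint_velocities": joint speeds; "effort": joint torques, N m; "ee_pos": TCP position; "tcp_rot": TCP orientation; "ft_force": force on the tool from outside, world axes, zero at the start; "torque": the same for the moment, N m; "grip_width": opening from 0.0 (shut) to 1.0 (fully open).
Only numpy, scipy, OpenCV 4.12 (cv2) and the standard library are available. Lean on these libraries where they do the work, as an engineer would, in place of code of your own. Each camera call takes 0.05 s, during which the arm holds its last target. There are 200 camera calls.

## Working session

There is one attempt and no reset: what is moved stays moved. The work goes in short steps, Python scripts to look and compute and a tool call to move; the robot and the scene stay as the last step left them, time stands still between calls to the robot, and variables do not carry over. Pictures are saved under pics/ and viewed, about 8 in all and at most 12, crops included, and the job is handed in when it is done.

Besides the shell and the picture viewer there is one more tool, called in YAML: its name, and indented under it one key for each argument. drive_tool: Moves the arm, as the interface text tells. Its arguments: {"type":"object","properties":{"increments":{"type":"array"},"squeeze":{"type":"number"}},"required":["increments"]}

```bash
mkdir -p pics
python3 - <<'E'
from rig import arm, optics
import cv2,numpy as np
s=arm.get_state();print({k:np.round(v,3).tolist() for k,v in s.items()})
for n in("scene","side"):
    p,d=optics.read_camera(n);cv2.imwrite(f"pics/{n}0.png",p[:,:,::-1]);np.savez(f"{n}0.npz",p=p,d=d)
    c=optics.camera_info(n);print(n,c)
    print((d>0).mean())
E
```

```text
{'time_s': 0.0, 'qpos': [-1.246, 0.261, -0.139, 1.173, -0.0, 1.571], 'joint_velocities': [0.0, -0.001, 0.0, -0.001, 0.0, 0.001], 'effort': [-0.001, -40.568, 25.392, 0.019, -0.0, 0.0], 'ee_pos': [0.167, -0.497, 0.249], 'tcp_rot': [-1.571, 0.002, -1.246], 'ft_force': [-0.377, 0.08, -0.597], 'torque': [0.039, 0.0, -0.002], 'grip_width': 0.998}
scene {'intrinsics': array([[472.06985108,   0.        , 324.60397495],
       [  0.        , 472.06985108, 203.66934366],
       [  0.        ,   0.        ,   1.        ]]), 'rvec': array([ 2.18642437,  1.07824576, -0.4391379 ]), 'tvec': array([-0.32537553, -0.25756629,  1.58227554])}
0.99590234375
side {'intrinsics': array([[451.91630244,   0.        , 323.22780969],
       [  0.        , 451.91630244, 191.81074044],
       [  0.        ,   0.        ,   1.        ]]), 'rvec': array([ 2.32148605, -0.00937996, -0.00359521]), 'tvec': array([-0.5237949 ,  0.0787463 ,  1.33694792])}
0.99605859375
```

View pics/scene0.png

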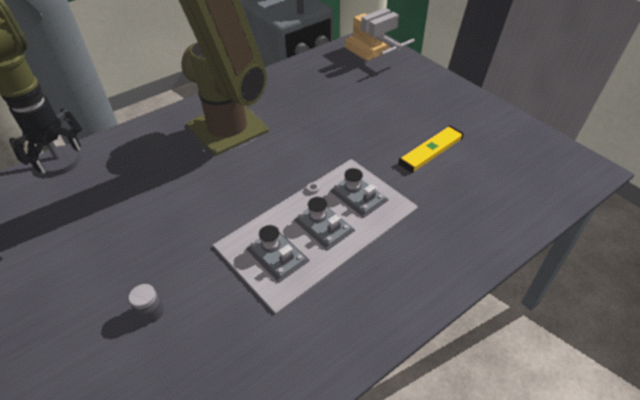

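View pics/side0.png

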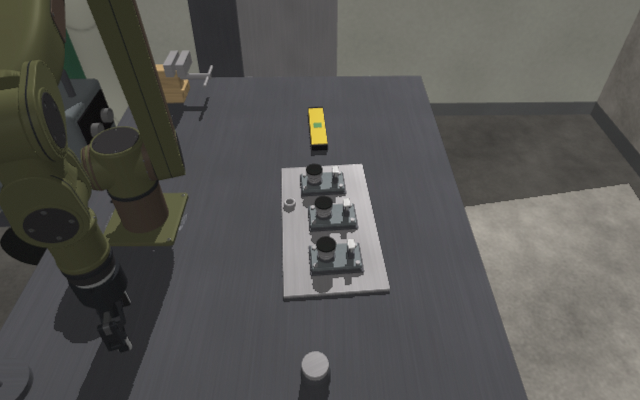

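The scene view shows the pads (black) at about (353,177), (317,205) and (269,235), with the tags just below and right of each. The side view shows the pads at (314,171), (324,206) and (326,245), and the plate unobstructed in both.

```bash
cat > h.py <<'E'
import numpy as np,cv2
from rig import optics
def cast(c,uv,z):
    R=cv2.Rodrigues(np.array(c["rvec"]))[0];t=np.array(c["tvec"]);K=c["intrinsics"]
    o=-R.T@t; uv=np.atleast_2d(np.float64(uv))
    r=np.c_[uv,np.ones(len(uv))]@np.linalg.inv(K).T@R
    return o+r*((z-o[2])/r[:,2])[:,None]
def proj(c,P):
    return cv2.projectPoints(np.float64(P),np.array(c["rvec"]),np.array(c["tvec"]),c["intrinsics"],None)[0][:,0]
E
python3 - <<'E'
from h import *
seeds={"scene":[(353,177),(317,205),(269,235)],"side":[(314,171),(324,206),(326,245)]}
tags={"scene":[(369,190),(334,223),(287,254)],"side":[(335,173),(347,205),(351,243)]}
for n in seeds:
    f=np.load(n+"0.npz");p=f["p"];g=cv2.cvtColor(p,cv2.COLOR_RGB2GRAY);c=optics.camera_info(n)
    m=(g<45).astype(np.uint8)
    l,lab,st,ce=cv2.connectedComponentsWithStats(m)
    for s in seeds[n]:
        i=lab[s[1],s[0]]; print(n,"pad",g[s[1],s[0]],i,st[i],ce[i].round(1),cast(c,ce[i],.078).round(4))
    for z,nm in((.01,"plate"),):
        m=((p.min(2)>105)&(p.max(2).astype(int)-p.min(2)<40)).astype(np.uint8)
        x0,y0,x1,y1=(205,150,425,310) if n=="scene" else (270,155,395,300)
        q=np.zeros_like(m);q[y0:y1,x0:x1]=m[y0:y1,x0:x1]
        cs,_=cv2.findContours(q,0,2);k=cv2.convexHull(max(cs,key=cv2.contourArea))
        P=cast(c,k[:,0],z)[:,:2].astype(np.float32)
        r=cv2.minAreaRect(P);print(n,"plate",r)
    x0,y0,x1,y1=(205,150,425,310) if n=="scene" else (270,155,395,300)
    cv2.imwrite(f"pics/{n}z.png",cv2.resize(p[y0:y1,x0:x1,::-1],None,fx=3.5,fy=3.5,interpolation=2))
E
```

```text
scene pad 46 0 [     0      0    640    400 248181] [321.3 203.2] [[ 0.5319 -0.0052  0.078 ]]
scene pad 46 0 [     0      0    640    400 248181] [321.3 203.2] [[ 0.5319 -0.0052  0.078 ]]
scene pad 48 0 [     0      0    640    400 248181] [321.3 203.2] [[ 0.5319 -0.0052  0.078 ]]
scene plate ((0.5372621417045593, -0.02028253674507141), (0.27932628989219666, 0.5029500722885132), 4.249114513397217)
side pad 35 126 [306 164  16  11 135] [313.7 169.3] [[0.496  0.1264 0.078 ]]
side pad 35 144 [315 197  17  13 178] [323.1 202.6] [[ 0.5238 -0.0189  0.078 ]]
side pad 34 166 [317 237  18  15 227] [325.5 244.2] [[ 0.5292 -0.1713  0.078 ]]
side plate ((0.5903555154800415, -0.017850905656814575), (0.1639004349708557, 0.5015839338302612), 4.168559551239014)
```

View pics/scenez.png

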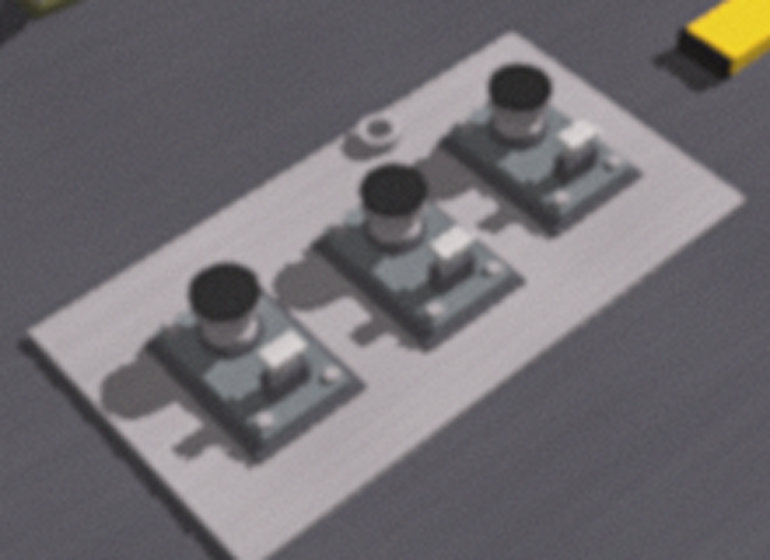

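Run:
```python
from h import *
from rig import arm
c=optics.camera_info("scene")
uv=np.array([[519,88],[394,190],[224,293],[578,133],[453,246],[283,351]])/3.5+[205,150]-.4
P=cast(c,uv[:3],.078);T=cast(c,uv[3:],.072);print(P.round(4),T.round(4))
d=(T-P)[:,:2];print(np.hypot(*d.T),np.degrees(np.arctan2(d[:,1],d[:,0])))
from scipy.spatial.transform import Rotation as R
s=arm.get_state();r=R.from_euler("xyz",s["tcp_rot"])
print(r.inv().apply(np.r_[.51,.127,.25]-s["ee_pos"])*100)
c=optics.camera_info("wrist");Rc=cv2.Rodrigues(np.array(c["rvec"]))[0];print("cam",-Rc.T@c["tvec"],Rc[2])
```

```text
[[ 0.4995  0.1282  0.078 ]
 [ 0.5273 -0.0154  0.078 ]
 [ 0.5334 -0.1692  0.078 ]] [[ 0.5617  0.1361  0.072 ]
 [ 0.5937 -0.0115  0.072 ]
 [ 0.5974 -0.1628  0.072 ]]
[0.06265896 0.06644989 0.06426603] [7.30257134 3.36155961 5.75520183]
[-4.82047504e+01  3.92775244e-02  5.23843719e+01]
cam [ 0.23885388 -0.47389808  0.37293955] [-0.28097551 -0.0915667  -0.95533675]
```

drive_tool:
  increments:
    - [-2,0,2.1,0,2,0,0.3]
    - [-5,0,5.3,0,6,0,0.6]
    - [-8,0,8.5,0,10,0,1]
    - [-11,0,11.7,0,14,0,1]
    - [-14,0,14.8,0,14,0,1]
    - [-17,0,18,0,14,0,1]
    - [-20,0,21.2,0,14,0,1]
    - [-23,0,24.4,0,14,0,1]
    - [-26,0,27.5,0,14,0,1]
    - [-29,0,30.7,0,14,0,1]
    - [-32,0,33.9,0,14,0,1]
    - [-35,0,37.1,0,14,0,1]
    - [-38,0,40.3,0,14,0,1]
    - [-41,0,43.4,0,14,0,1]
    - [-44,0,46.6,0,14,0,1]
    - [-46.5,0,49.3,0,14,0,1]
    - [-48,0,50.9,0,14,0,1]
    - [-48.5,0,51.4,0,14,0,1]
    - [-48.5,0,51.4,0,14,0,1]
    - [-48.5,0,51.4,0,14,0,1]
  squeeze: 20

```text
time_s: 1.77
ee_pos: [0.506, 0.0795, 0.2498]
tcp_rot: [-1.573, 0.033, -1.434]
ft_force: [-0.0, 0.3, -0.6]
grip_width: 0.001
```

Run:
```python
from h import *
from rig import arm
s=arm.get_state();c=optics.camera_info("wrist");p,d=optics.read_camera("wrist")
import pickle;pickle.dump((c,p,d,s),open("w1.pkl","wb"))
cv2.imwrite("pics/w1.png",p[:,:,::-1])
print({k:np.round(v,4).tolist() for k,v in s.items()})
P=np.array([[.4995,.1282,.078],[.5617,.1361,.072],[s["ee_pos"][0],s["ee_pos"][1],s["ee_pos"][2]-.019]]);print(proj(c,P))
```

```text
{'time_s': 1.7667, 'qpos': [0.1362, 0.2401, -0.1673, 1.1658, 0.0333, 3.1406], 'joint_velocities': [0.0184, -0.0039, 0.0012, 0.018, 0.0117, -0.0004], 'effort': [0.3276, -38.7902, 25.6756, -0.1382, 0.1634, -0.0001], 'ee_pos': [0.506, 0.0795, 0.2498], 'tcp_rot': [-1.5731, 0.0333, -1.4337], 'ft_force': [-0.0497, 0.3214, -0.562], 'torque': [-0.0633, -0.031, 0.0028], 'grip_width': 0.0013}
[[277.55782149 186.63328111]
 [276.53442524 123.01416515]
 [320.50130694 258.80606468]]
```

View pics/w1.png

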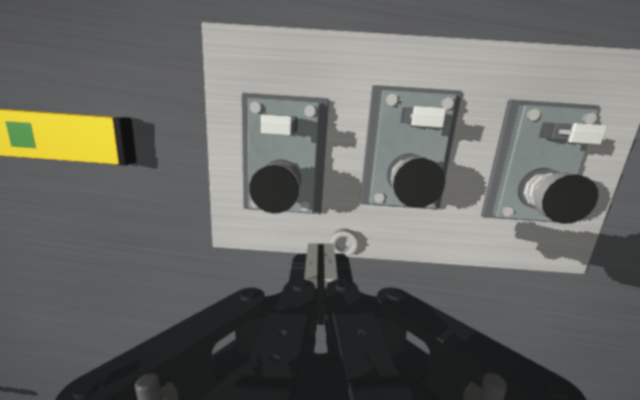

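The wrist view shows pads at about (274,188), (418,182) and (569,199), and tags at (277,125), (430,117) and (587,133). The shut fingertips are at (320,248). Joint 6 ran into its limit, so I'll turn the yaw back.

Run:
```python
from h import *
import pickle
from scipy.spatial.transform import Rotation as R
c,p,d,s=pickle.load(open("w1.pkl","rb"));g=cv2.cvtColor(p,cv2.COLOR_RGB2GRAY)
def blob(m,u,v):
    n,lab,st,ce=cv2.connectedComponentsWithStats(m.astype(np.uint8));i=lab[v,u];return ce[i],st[i],lab==i
C=[]
for u,v in((274,188),(418,182),(569,199)):
    ce,st,m=blob(g<32,u,v)
    cs,_=cv2.findContours(m.astype(np.uint8),0,2);k=max(cs,key=cv2.contourArea);e=cv2.fitEllipse(cv2.convexHull(k))
    print("pad",st,ce,e[0],cast(c,e[0],.078).round(4),"depth z",d[v,u])
for u,v in((277,125),(430,117),(587,133)):
    ce,st,m=blob(g>195,u,v)
    P=cast(c,ce,.072)
    print("tag",g[v,u],st,ce,P.round(4))
r=R.from_euler("xyz",s["tcp_rot"]).as_matrix()
print(r.round(3)); print(s["tcp_rot"])
```

```text
Traceback (most recent call last):
cv2.error: OpenCV(4.12.0) /io/opencv/modules/imgproc/src/shapedescr.cpp:361: error: (-201:Incorrect size of input array) There should be at least 5 points to fit the ellipse in function 'fitEllipseNoDirect'
```

```bash
cat > meas.py <<'E'
from h import *
def blob(m,u,v):
    n,lab,st,ce=cv2.connectedComponentsWithStats(m.astype(np.uint8));i=lab[v,u];return ce[i],st[i]
def meas(c,p,pads,tags):
    g=cv2.cvtColor(p,cv2.COLOR_RGB2GRAY)
    for u,v in pads:
        ce,st=blob(g<int(g[v-3:v+4,u-3:u+4].mean())+12,u,v); print("pad",g[v,u],st,ce.round(1),cast(c,ce,.078).round(4))
    for u,v in tags:
        ce,st=blob(g>int(g[v,u])-30,u,v); print("tag",g[v,u],st,ce.round(1),cast(c,ce,.072).round(4))
E
python3 - <<'E'
from meas import *
import pickle
from scipy.spatial.transform import Rotation as R
c,p,d,s=pickle.load(open("w1.pkl","rb"))
meas(c,p,((274,188),(418,182),(569,199)),((277,125),(430,117),(587,133)))
print(R.from_euler("xyz",s["tcp_rot"]).as_matrix().round(3))
E
```

```text
pad 40 [ 251  166   48   46 1719] [274.1 188.5] [[0.497  0.1315 0.078 ]]
pad 41 [ 395  159   49   48 1860] [419.3 182.6] [[ 0.5244 -0.0127  0.078 ]]
pad 40 [ 543  176   54   46 1932] [569.9 198.7] [[ 0.5298 -0.1641  0.078 ]]
tag 215 [261 115  29  20 522] [275.  124.2] [[0.5604 0.1375 0.072 ]]
tag 212 [412 106  34  21 582] [427.8 115.9] [[ 0.5883 -0.0074  0.072 ]]
tag 201 [ 560  115   76   29 1046] [597.9 132. ] [[ 0.5959 -0.1698  0.072 ]]
[[ 0.137 -0.007  0.991]
 [-0.99   0.033  0.137]
 [-0.033 -0.999 -0.002]]
```

drive_tool:
  increments:
    - [0,0,0,0,-6,0,1]
    - [0,0,0,0,-12,0,1]
    - [0,0,0,0,-15,0,1]
    - [0,0,0,0,-15,0,1]
    - [0,0,0,0,-15,0,1]
    - [0,0,0,0,-15,0,1]

```text
time_s: 2.32
ee_pos: [0.5055, 0.0789, 0.2505]
tcp_rot: [-1.563, 0.032, -1.174]
ft_force: [0.5, 0.5, 0.6]
grip_width: -0.0
```

```bash
cat > go.py <<'E'
import sys,numpy as np
from rig import arm
from scipy.spatial.transform import Rotation as R
t=np.array(list(map(float,sys.argv[1:4])));s=arm.get_state();r=R.from_euler("xyz",s["tcp_rot"])
print(s["time_s"],s["ee_pos"],s["tcp_rot"],s["qpos"][5],s["ft_force"])
print("shift cm",(r.inv().apply(t-s["ee_pos"])*100).round(2))
g=R.from_euler("xyz",[-np.pi/2,0,s["tcp_rot"][2]]);print("level rotvec deg",np.degrees((r.inv()*g).as_rotvec()).round(2))
E
python3 go.py .498 .130 .125
```

```text
2.3167 [0.50551963 0.07891784 0.25049855] [-1.56322268  0.03248478 -1.17389635] 2.8800234685196244 [0.45215228 0.51263843 0.60320106]
shift cm [-4.59 12.72  1.18]
level rotvec deg [-0.43 -0.01 -1.86]
```

drive_tool:
  increments:
    - [-2.3,1,0.6,-0.4,0,-1.9,1]
    - [-4.6,4,1.2,-0.4,0,-1.9,1]
    - [-4.6,7.5,1.2,-0.4,0,-1.9,1]
    - [-4.6,10.5,1.2,-0.4,0,-1.9,1]
    - [-4.6,12.3,1.2,-0.4,0,-1.9,1]
    - [-4.6,12.7,1.2,-0.4,0,-1.9,1]
    - [-4.6,12.7,1.2,-0.4,0,-1.9,1]
    - [-4.6,12.7,1.2,-0.4,0,-1.9,1]
    - [-4.6,12.7,1.2,-0.4,0,-1.9,1]

```text
time_s: 3.07
ee_pos: [0.5, 0.1309, 0.1267]
tcp_rot: [-1.567, -0.001, -1.173]
ft_force: [-0.1, -0.5, -0.2]
grip_width: -0.002
```

```bash
python3 go.py .498 .130 .125
python3 - <<'E'
from meas import *
p,d=optics.read_camera("wrist");cv2.imwrite("pics/w2.png",p[:,:,::-1])
E
```

```text
3.0667 [0.50004301 0.13086928 0.12665759] [-1.56684557e+00 -1.07841910e-03 -1.17256187e+00] 2.9996263658640534 [-0.05642248 -0.53347549 -0.18374869]
shift cm [ 0.    0.16 -0.22]
level rotvec deg [-0.23  0.    0.06]
```

View pics/w2.png

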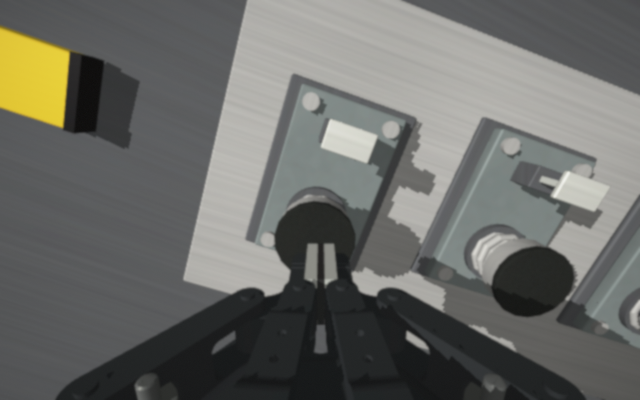

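The shut fingertips at (320,245) sit over the left pad, which is centred near (315,238). Pressing next.

drive_tool:
  increments:
    - [0,1,-0.1,0,0,0,1]
    - [0,2,-0.2,0,0,0,1]
    - [0,2.6,-0.2,0,0,0,1]
    - [0,3,-0.2,0,0,0,1]
    - [0,3.3,-0.2,0,0,0,1]
    - [0,3.6,-0.2,0,0,0,1]
    - [0,3.6,-0.2,0,0,0,1]
    - [0,3.6,-0.2,0,0,0,1]
    - [0,3.6,-0.2,0,0,0,1]

```text
time_s: 3.87
ee_pos: [0.4972, 0.1299, 0.0895]
tcp_rot: [-1.569, -0.001, -1.172]
ft_force: [-1.5, -0.8, 4.6]
grip_width: 0.001
```

```bash
python3 go.py .498 .130 .0885
```

```text
3.8667 [0.49718474 0.12993078 0.08953732] [-1.56917471e+00 -1.01699969e-03 -1.17195351e+00] 2.998819680136375 [-1.48534663 -0.79286945  4.62849502]
shift cm [0.03 0.1  0.08]
level rotvec deg [-0.09  0.    0.06]
```

drive_tool:
  increments:
    - [0,0.1,0,0,0,0,1]
    - [0,0.2,0,0,0,0,1]
    - [0,0.2,0,0,0,0,1]
    - [0,0.2,0,0,0,0,1]
    - [0,0.2,0,0,0,0,1]

```text
time_s: 4.28
ee_pos: [0.4972, 0.1299, 0.0875]
tcp_rot: [-1.569, -0.001, -1.172]
ft_force: [-1.6, -1.5, 5.5]
grip_width: 0.002
```

drive_tool:
  increments:
    - [0,-0.5,0,0,0,0,1]
    - [0,-1.2,0,0,0,0,1]
    - [0,-2.4,0,0,0,0,1]
    - [0,-4,0,0,0,0,1]
    - [0,-4,0,0,0,0,1]
    - [0,-4,0,0,0,0,1]

```text
time_s: 4.78
ee_pos: [0.4975, 0.1303, 0.1277]
tcp_rot: [-1.568, -0.001, -1.172]
ft_force: [-0.5, -0.9, -0.6]
grip_width: -0.001
```

```bash
python3 go.py .525 -.014 .125
```

```text
4.7833 [0.49752239 0.13030483 0.12771205] [-1.56785332e+00 -6.17875606e-04 -1.17177537e+00] 2.998837456129349 [-0.52485408 -0.88856099 -0.56426211]
shift cm [14.36  0.27 -3.08]
level rotvec deg [-0.17  0.    0.04]
```

drive_tool:
  increments:
    - [2,0,-0.4,0,0,0,1]
    - [5,0,-1.1,0,0,0,1]
    - [8.5,0,-1.8,0,0,0,1]
    - [12,0,-2.6,0,0,0,1]
    - [14,0.2,-3,0,0,0,1]
    - [14.4,0.2,-3.1,0,0,0,1]
    - [14.4,0.2,-3.1,0,0,0,1]
    - [14.4,0.2,-3.1,0,0,0,1]
    - [14.4,0.2,-3.1,0,0,0,1]

```text
time_s: 5.53
ee_pos: [0.5235, -0.0137, 0.1246]
tcp_rot: [-1.571, 0.0, -1.171]
ft_force: [-0.0, 0.5, 0.3]
grip_width: 0.003
```

```bash
python3 go.py .525 -.014 .0895
```

```text
5.5333 [ 0.5235421  -0.01370454  0.12460545] [-1.57083241e+00  4.01057218e-04 -1.17061207e+00] 2.715036212612737 [-0.03007126  0.54535539  0.3375762 ]
shift cm [0.09 3.51 0.12]
level rotvec deg [ 0.    0.   -0.02]
```

drive_tool:
  increments:
    - [0,1,0.1,0,0,0,1]
    - [0,2,0.1,0,0,0,1]
    - [0,2.6,0.1,0,0,0,1]
    - [0,2.9,0.1,0,0,0,1]
    - [0,3.2,0.1,0,0,0,1]
    - [0,3.5,0.1,0,0,0,1]
    - [0,3.5,0.1,0,0,0,1]
    - [0,3.5,0.1,0,0,0,1]
    - [0,3.5,0.1,0,0,0,1]

```text
time_s: 6.28
ee_pos: [0.5241, -0.0136, 0.0905]
tcp_rot: [-1.571, 0.001, -1.171]
ft_force: [-4.0, 1.8, 8.5]
grip_width: 0.002
```

drive_tool:
  increments:
    - [0,0.1,0,0,0,0,1]
    - [0,0.2,0,0,0,0,1]
    - [0,0.2,0,0,0,0,1]
    - [0,0.2,0,0,0,0,1]
    - [0,0.2,0,0,0,0,1]

```text
time_s: 6.7
ee_pos: [0.5241, -0.0136, 0.0888]
tcp_rot: [-1.571, 0.001, -1.171]
ft_force: [-4.7, 2.7, 10.7]
grip_width: -0.004
```

drive_tool:
  increments:
    - [0,-0.5,0,0,0,0,1]
    - [0,-1.2,0,0,0,0,1]
    - [0,-2.4,0,0,0,0,1]
    - [0,-4,0,0,0,0,1]
    - [0,-4,0,0,0,0,1]
    - [0,-4,0,0,0,0,1]

```text
time_s: 7.2
ee_pos: [0.526, -0.0145, 0.1286]
tcp_rot: [-1.568, -0.002, -1.172]
ft_force: [-1.2, -0.2, 0.6]
grip_width: 0.001
```

```bash
python3 go.py .531 -.166 .125
```

```text
7.2 [ 0.52599566 -0.01448586  0.12860978] [-1.56799293 -0.00189752 -1.171804  ] 2.715389605085473 [-1.21623639 -0.15706458  0.57796804]
shift cm [14.16  0.37 -5.43]
level rotvec deg [-0.16  0.    0.11]
```

drive_tool:
  increments:
    - [2,0,-0.8,0,0,0,1]
    - [5,0,-1.9,0,0,0,1]
    - [8.5,0,-3.3,0,0,0,1]
    - [12,0.1,-4.6,0,0,0,1]
    - [13.8,0.3,-5.3,0,0,0,1]
    - [14.2,0.3,-5.4,0,0,0,1]
    - [14.2,0.3,-5.4,0,0,0,1]
    - [14.2,0.3,-5.4,0,0,0,1]
    - [14.2,0.3,-5.4,0,0,0,1]

```text
time_s: 7.95
ee_pos: [0.53, -0.165, 0.1246]
tcp_rot: [-1.571, 0.001, -1.171]
ft_force: [0.2, 1.3, 0.2]
grip_width: 0.001
```

```bash
python3 go.py .531 -.166 .0895
```

```text
7.95 [ 0.52999514 -0.16498878  0.12455818] [-1.57078655e+00  6.03731948e-04 -1.17066480e+00] 2.4394138651905144 [0.16972015 1.33810383 0.15102993]
shift cm [0.13 3.51 0.05]
level rotvec deg [-0.   -0.   -0.03]
```

drive_tool:
  increments:
    - [0.1,1,0,0,0,0,1]
    - [0.1,2,0,0,0,0,1]
    - [0.1,2.6,0,0,0,0,1]
    - [0.1,2.9,0,0,0,0,1]
    - [0.1,3.2,0,0,0,0,1]
    - [0.1,3.5,0,0,0,0,1]
    - [0.1,3.5,0,0,0,0,1]
    - [0.1,3.5,0,0,0,0,1]
    - [0.1,3.5,0,0,0,0,1]

```text
time_s: 8.7
ee_pos: [0.5301, -0.1661, 0.0911]
tcp_rot: [-1.57, 0.001, -1.171]
ft_force: [-3.8, 2.3, 12.1]
grip_width: 0.002
```

drive_tool:
  increments:
    - [0,0.1,0,0,0,0,1]
    - [0,0.2,0,0,0,0,1]
    - [0,0.2,0,0,0,0,1]
    - [0,0.2,0,0,0,0,1]
    - [0,0.2,0,0,0,0,1]

```text
time_s: 9.12
ee_pos: [0.5302, -0.1661, 0.0895]
tcp_rot: [-1.57, 0.001, -1.171]
ft_force: [-4.9, 2.9, 14.2]
grip_width: -0.003
```

drive_tool:
  increments:
    - [0,-0.5,0,0,0,0,1]
    - [0,-1.2,0,0,0,0,1]
    - [0,-2.4,0,0,0,0,1]
    - [0,-4,0,0,0,0,1]
    - [0,-4,0,0,0,0,1]
    - [0,-4,0,0,0,0,1]

```text
time_s: 9.62
ee_pos: [0.5315, -0.1673, 0.1284]
tcp_rot: [-1.569, -0.002, -1.172]
ft_force: [0.4, -0.6, 0.4]
grip_width: 0.0
```

```bash
python3 go.py .561 .137 .125
```

```text
9.6167 [ 0.53152835 -0.1672505   0.1284472 ] [-1.56867616 -0.00190026 -1.17165386] 2.4376382114838164 [ 0.38469853 -0.56163997  0.41247077]
shift cm [-26.89   0.32  14.54]
level rotvec deg [-0.12  0.    0.11]
```

The order of stiffness is clear: left about 0.6 N/mm, middle about 1.3, right about 1.9. The left mount is the softest, so I go to its tag.

drive_tool:
  increments:
    - [-1.8,0,1,0,0,0,1]
    - [-4.8,0,2.6,0,0,0,1]
    - [-7.8,0,4.2,0,0,0,1]
    - [-10.8,0,5.8,0,0,0,1]
    - [-13.8,0,7.5,0,0,0,1]
    - [-16.8,0,9.1,0,0,0,1]
    - [-19.8,0,10.7,0,0,0,1]
    - [-22.8,0,12.3,0,0,0,1]
    - [-25.4,0,13.7,0,0,0,1]
    - [-26.9,0.3,14.5,0,0,0,1]
    - [-26.9,0.3,14.5,0,0,0,1]
    - [-26.9,0.3,14.5,0,0,0,1]
    - [-26.9,0.3,14.5,0,0,0,1]
    - [-26.9,0.3,14.5,0,0,0,1]

```text
time_s: 10.78
ee_pos: [0.5594, 0.1358, 0.1245]
tcp_rot: [-1.571, -0.001, -1.173]
ft_force: [0.0, 0.5, -0.6]
grip_width: -0.004
```

```bash
python3 go.py .561 .137 .095
python3 - <<'E'
from meas import *
c=optics.camera_info("wrist");p,d=optics.read_camera("wrist");cv2.imwrite("pics/w3.png",p[:,:,::-1])
from rig import arm
e=np.array(arm.get_state()["ee_pos"]);print(proj(c,[e-[0,0,.019],[.561,.137,.072]]))
E
```

```text
10.7833 [0.55944718 0.1358218  0.1244985 ] [-1.57143539e+00 -8.60658478e-04 -1.17322264e+00] 2.982687920971888 [ 0.02634741  0.50756268 -0.64025068]
shift cm [-0.05  2.95  0.19]
level rotvec deg [ 0.04 -0.    0.05]
[[319.64631201 258.60033921]
 [318.8110734  230.96117739]]
```

View pics/w3.png

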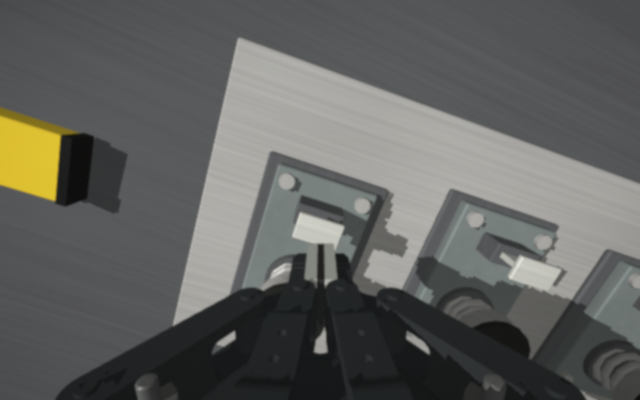

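The left tag top is at about (318,228), directly under the fingertips' descent line (predicted 319,231). Pushing it down.

drive_tool:
  increments:
    - [0,1.2,0.2,0,0,0,1]
    - [0,2.4,0.2,0,0,0,1]
    - [0,3.2,0.2,0,0,0,1]
    - [0,3.6,0.2,0,0,0,1]
    - [0,4,0.2,0,0,0,1]
    - [0,4.4,0.2,0,0,0,1]
    - [0,4.7,0.2,0,0,0,1]
    - [0,4.8,0.2,0,0,0,1]
    - [0,4.8,0.2,0,0,0,1]
    - [0,4.8,0.2,0,0,0,1]

```text
time_s: 11.67
ee_pos: [0.5622, 0.1383, 0.0771]
tcp_rot: [-1.569, 0.0, -1.172]
ft_force: [0.8, 0.2, -0.2]
grip_width: 0.003
```

drive_tool:
  increments:
    - [0,0.1,0,0,0,0,1]
    - [0,0.2,0,0,0,0,1]
    - [0,0.3,0,0,0,0,1]
    - [0,0.3,0,0,0,0,1]
    - [0,0.3,0,0,0,0,1]

```text
time_s: 12.08
ee_pos: [0.5623, 0.1383, 0.075]
tcp_rot: [-1.568, -0.0, -1.172]
ft_force: [-0.7, 0.5, 6.8]
grip_width: -0.004
```

drive_tool:
  increments:
    - [0,0.1,0,0,0,0,1]
    - [0,0.2,0,0,0,0,1]
    - [0,0.2,0,0,0,0,1]
    - [0,0.2,0,0,0,0,1]

```text
time_s: 12.42
ee_pos: [0.5623, 0.1383, 0.0749]
tcp_rot: [-1.567, -0.0, -1.172]
ft_force: [-5.3, -0.7, 19.1]
grip_width: 0.0
```

A firm stop at 16 mm. I retreat straight up, then back, to look.

drive_tool:
  increments:
    - [0,-0.5,0,0,0,0,1]
    - [0,-2,0,0,0,0,1]
    - [0,-5,0,0,0,0,1]
    - [0,-8.5,0,0,0,0,1]
    - [0,-12,0,0,0,0,1]
    - [2,-15,-3,0,0,0,1]
    - [4,-15,-6,0,0,0,1]
    - [6,-15,-9,0,0,0,1]
    - [6,-15,-9,0,0,0,1]
    - [6,-15,-9,0,0,0,1]
    - [6,-15,-9,0,0,0,1]

```text
time_s: 13.33
ee_pos: [0.5025, 0.0478, 0.222]
tcp_rot: [-1.569, -0.0, -1.172]
ft_force: [-0.7, -0.4, 0.5]
grip_width: -0.003
```

Run:
```python
from meas import *
from rig import arm
s=arm.get_state();print(s["time_s"],s["ee_pos"],s["ft_force"])
c=optics.camera_info("wrist");p,d=optics.read_camera("wrist");cv2.imwrite("pics/w4.png",p[:,:,::-1])
# depth -> world heights around the predicted tag and pad points
R=cv2.Rodrigues(np.array(c["rvec"]))[0]
v,u=np.mgrid[:400,:640];X=np.stack([(u-c["intrinsics"][0,2])/c["intrinsics"][0,0]*d,(v-c["intrinsics"][1,2])/c["intrinsics"][1,1]*d,d],-1)
W=(X-c["tvec"])@R
for n,q,r in[("tagL",(.561,.137),.006),("tagM",(.59,-.009),.006),("tagR",(.596,-.16),.006),("padL",(.498,.13),.012),("padM",(.525,-.014),.012),("padR",(.531,-.166),.012)]:
    m=(np.hypot(W[...,0]-q[0],W[...,1]-q[1])<r)&(d>0)
    print(n,m.sum(),np.median(W[...,2][m]).round(4) if m.any() else None, W[...,2][m].max() if m.any() else None)
```

```text
13.3333 [0.50254052 0.04778558 0.22199742] [-0.65365386 -0.38868207  0.51275145]
tagL 141 0.0559 0.05803376736213035
tagM 150 0.0717 0.07332971728343626
tagR 165 0.0712 0.0729417997813964
padL 550 0.0779 0.07987648989107018
padM 497 0.0777 0.07961138649451865
padR 417 0.0776 0.0793264489154963
```

View pics/w4.png

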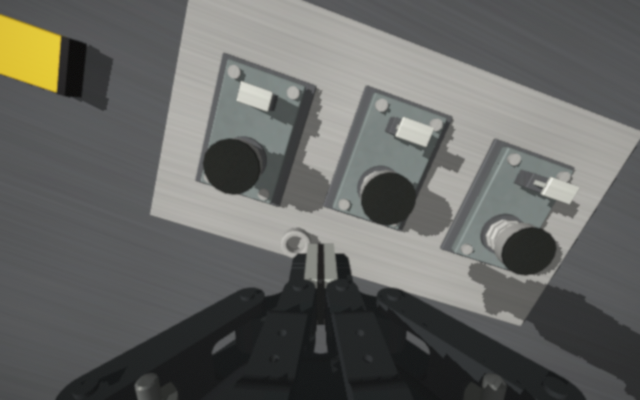

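The left tag (256,95) is flush on its block, at 0.056 m and so 16 mm down. The other tags at (414,131) and (559,189) are still up, all three pads are back up, and the collar at (295,242) has not been touched.

```bash
python3 -c "
from rig import workorder;print(workorder.close_job())"
```

```text
the job is handed in; nothing more can be done
None
```

I pressed the pads from left to right, found the left mount softest, pushed its tag fully down, moved clear and handed the job in at about 13.4 s of the 48 s.

| Mount | Pressed down | Force | Stiffness |
|---|---|---|---|
| Left | about 9 mm | 5.5 N | about 0.6 N/mm |
| Middle | about 8 mm | 10.7 N | about 1.3 N/mm |
| Right | about 7.5–8 mm | 14.2 N | about 1.9 N/mm |

- **Tag:** the left tag met a firm stop at 16 mm, where the force rose to 19 N with no further movement.
- **Last check (wrist depth image):** the left tag is at 56 mm, which is 16 mm down. The middle and right tags are still up at about 72 mm, and all three pads are back at 78 mm.
- **Other items:** nothing was touching the gripper at the end. I never went near the level, tin or collar. The level and collar show in the last picture, but the tin was out of view.
- **What went wrong:** the first move stopped short because joint 6 reached the end of its range. I corrected this by turning back in yaw before touching anything.

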